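# Fetch the salt pot from behind the condiments for weighing

### The job

The salt pot must be weighed, but the oil bottle, the pepper mill and the shaker crowd around it in the steel condiment tray. First clear those three onto the empty chopping board, without shifting the salt pot, and let go of them; then stand the salt pot in the middle of the scale's platform, and only after that put each of the three back in the tray on the spot where it stood at the start. Keep everything upright and leave the sugar-packet box alone.

Things in the scene. Friction and masses are not known exactly. Their poses are not given: they have to be found in the camera images.
- oil: Oil bottle, brown glass with a paper label and a black cap. Round and upright; body 62 mm across up to 80 mm high, shoulder narrowing to a 28 mm neck at 98 mm, cap 32 mm across from 108 to 150 mm high (total height 150 mm). About 0.3 kg. Origin: centre of its underside; z up along its axis. Stands in the condiment tray.
- mill: Pepper mill, dark turned wood with a small steel ball on top. Round and upright; foot 56 mm across, waist 34 mm at 95 mm high, head 44 mm across from 106 to 130 mm high, total height 144 mm. About 0.2 kg. Origin: centre of its underside; z up. Stands in the condiment tray.
- shaker: Shaker, a plain bare-metal cylinder 60 mm across, straight-sided to 116 mm high, then a bevelled top with small holes; total height 130 mm. About 0.25 kg. Origin: centre of its underside; z up. Stands in the condiment tray.
- salt: Salt pot, the one low round pot in the condiment tray: white ceramic, 48 mm across, straight-sided to 36 mm high, with a flat wooden lid 44 mm across (fixed to it), total height 42 mm. 0.14 kg. Origin: centre of its underside. The three tall containers stand close around it (centres about 66 mm from its centre): one before it and one on either side.
- caddy: Condiment tray of bare steel, fixed, 200 mm (its x) by 260 mm (its y), rim 18 mm high and 4 mm thick, inner floor 4 mm above the table. Origin: centre of its underside, on the table. The salt pot and the three tall containers stand on its floor.
- board: Empty chopping board, green plastic, fixed, 300 mm (its x) by 150 mm (its y), 12 mm thick. The side area for clearing onto. Origin: centre of its underside, on the table. (The bigger yellow board with a knife on it, farther back, is not it.)
- scale: Kitchen scale, fixed, black case 170 mm (its x) by 150 mm (its y) and 22 mm high, with a round steel platform 120 mm across whose top is 34 mm above the table. Origin: centre of its underside. The platform does not move when loaded.
- scale_platform (a point): Centre of the top face of the scale's round platform (12 mm along the scale's +x from its origin, 34 mm above the table).
- packets: Small white open box for sugar packets, 50 by 40 mm and 35 mm high, loose, in a front corner of the condiment tray; to be left alone. Origin: centre of its underside.
Mind the look-alikes: they are no part of the job. What is shaped like the salt but turquoise is not meant.

How it is judged:
By the outcome, as a careful person would: the job done as asked, in the order asked, and still so for the second after the job is handed in, with the robot touching nothing.
It also fails if it takes over 141 s, if anything falls off the work surface, if the arm or the gripper's body presses on something with over 40 N, if the wrist force passes 120 N, or if a joint passes its speed limit or range.

### The arm

A 6-joint arm with a two-finger parallel gripper is mounted at the origin on the work surface. World frame = base frame: x ahead of the robot, y to its left, z up, the work surface at z = 0. Lengths are in m, angles in degrees, forces in N, time in s.
With the tool pointing down it reaches from about 0.25 to 0.725 m from the base axis. Payload 9.7 kg.
Tool frame: the origin (TCP) lies midway between the tips of the shut fingers; the grasp point (between the pads) lies 19 mm behind it; x points along the fingers, y is the direction in which the jaws open and shut, and the axes are right-handed (so a half turn about x gives the same grasp; the last joint's range is limited). The gripper opens to 85 mm and grips with 20 to 120 N. Pads are 22 mm wide; open, the fingers measure 114 mm over their backs; the gripper's body (76 mm by 85 mm) begins 54 mm behind the grasp point. The pads swing forward as they close: fully open they stand 13 mm farther back than shut.
Start: joints at [0, 4.979, 10.078, 95.1, 0, 90], TCP at [0.55, -0, 0.231] pointing down, gripper open.
Joint ranges: [-179.16, 179.16], [-48.56, 103.87], [-65.8, 70.77], [-126.05, 130.52], [-82.76, 87.17], [-180, 180]. Speed limits (degrees/s): [127.2, 127.2, 147.25, 180, 180, 180].

### API

Orientations are given as [roll, pitch, yaw] about the fixed x, y, z axes, in that order (R = Rz(yaw) Ry(pitch) Rx(roll)).
In Python, from workcell import bot, cams gives the robot as it stands.
- The arm moves only by the tool apply_moves, never from a script. Its argument "commands" is a list of rows, each a list of 5 numbers: the shift along the tool's x, y, z in m, then the turn about the tool's x in rad, then the opening, from -1 (shut) to 1 (fully open). In form: [[tx, ty, tz, roll, hand], ...]. A call has 1 to 12 rows; each row is the pose to reach, as a shift and turn from the pose measured when the call began, along the tool's axes at that moment; what a row does not reach only later rows make up. A row lasts 1/10 s, in which the tool goes at most 50 mm and 8.59 degrees, less where a joint would pass 70% of its speed; a pose out of reach is approached as far as the arm can. A call with a gripper value outside its range is refused whole. The fingers move at their own pace and stop on an object; "newtons" is the grip in N (left out, the last holds). Time passes only in rows, so rows that repeat a pose let the fingers close. It gives the time, the measured TCP pose, the force and the opening at its end, in the units of the state.
- bot.get_obs(): the state, without advancing time (a new reading comes with each control period).
- cams.camera(name): name is "scene" or "side" or "wrist"; returns a dict with "frame" (480x640x3 uint8, blue, green, red), "depth" (480x640 float32, m along the optical axis (not along the pixel's ray), 0 where there is no reading), "camera_matrix" (3x3 intrinsics, pixels), "D" ([k1, k2, p1, p2, k3] as OpenCV has them; the pictures are not rectified), "R" (3x3) and "t" (3): a world point X has camera coordinates R X + t; the wrist camera has in their place "mount" (4x4, takes a point from camera to tool coordinates, whose origin is the TCP and whose axes are the tool frame's). Camera axes: x right, y down, z forward; pixel columns grow to the right and rows downward; lengths in m; the calibration is good to about 2 mm. A picture is of the moment at which its call begins: read the wrist's pose just before it.
- bot.job_done(): hands the job in, once; it reports no verdict.
Trained networks look in the newest picture that a camera, given by its name, has taken for a name from the list of things; names that differ only in an ending like _2 or _b are one class to them, and where a whole thing is asked for, a point or a joint stands for the part that bears it (a point fixed in the world has none). Each returns a list of dicts, best first, with "confidence" (0 to 1); they miss things now and then, are a little off and sometimes report something else, mostly with a low value. They report only what shows in the picture. A call takes as long as a camera call. They do not tell look-alikes from the thing itself.
- cams.spot_in(name, camera): "rect" ([left, top, right, bottom] in pixels, round what is visible of it).
The state is a dict: "time": time; "q": joint angles; "qd": joint speeds; "joint_efforts": joint torques, N m; "ee_pos": TCP position; "tcp_rot": TCP orientation; "wrist_force": force on the tool from outside, world axes, zero at the start; "torque": the same for the moment, N m; "opening": finger opening in m.
Only numpy, scipy, OpenCV 4.12 (cv2) and the standard library are available. Lean on these libraries where they do the work, as an engineer would, in place of code of your own. Each camera call takes 0.05 s, during which the arm holds its last target. There are 200 camera calls.

## Working session

There is one attempt and no reset: what is moved stays moved. The work goes in short steps, Python scripts to look and compute and a tool call to move; the robot and the scene stay as the last step left them, time stands still between calls to the robot, and variables do not carry over. Pictures are saved under pics/ and viewed, about 12 in all and at most 16, crops included, and the job is handed in when it is done.

Besides the shell and the picture viewer there is one more tool, called after "Request:" by a JSON object that holds its "name" and its "arguments", one argument or row to a line. apply_moves: Moves the arm, as the interface text tells. Its arguments: {"type":"object","properties":{"commands":{"type":"array"},"newtons":{"type":"number"}},"required":["commands"]}

```bash
mkdir -p pics; ls; python3 - <<'E'
from workcell import bot,cams
import cv2,numpy as np
o=bot.get_obs();print(o)
for n in("scene","side"):
    c=cams.camera(n);cv2.imwrite(f"pics/{n}0.png",c["frame"])
    np.savez(f"{n}0.npz",**c)
    print(n,c["camera_matrix"].tolist(),c["D"],(-np.array(c["R"]).T@c["t"]))
    for k in("oil","mill","shaker","salt","caddy","board","scale","packets"):
        print(k,[(np.round(d["rect"]).astype(int).tolist(),round(d["confidence"],2)) for d in cams.spot_in(k,n)])
E
```

```text
pics
{'time': 0.0, 'q': array([7.08305601e-04, 5.01300936e+00, 1.00366113e+01, 9.50988712e+01,
       5.02366497e-04, 9.00012519e+01]), 'qd': array([-0.0277722 ,  0.07165959,  0.06337607,  0.02604293, -0.08589574,
        0.03195176]), 'joint_efforts': array([ 7.68234549e-04, -5.20392072e+01,  4.64802504e+01,  1.63646933e-02,
        2.23589603e-05, -6.77332673e-05]), 'ee_pos': array([5.49791183e-01, 9.29552980e-06, 2.30584060e-01]), 'tcp_rot': array([-90.38114866,  89.92472899, 179.61830742]), 'wrist_force': array([-0.76163688,  0.79668472, -0.12009032]), 'torque': array([ 0.00416949,  0.05106444, -0.02232494]), 'opening': 0.08530467641408986}
scene [[543.1857880328981, 0.0, 323.58293925206084], [0.0, 543.1857880328981, 234.0350754633185], [0.0, 0.0, 1.0]] [0.05589829 0.         0.         0.         0.        ] [1.3994041  0.31528756 0.63050585]
oil [([326, 177, 356, 258], 0.94)]
mill [([313, 165, 336, 227], 0.75)]
shaker [([263, 174, 299, 247], 0.95), ([164, 163, 267, 220], 0.69)]
salt [([300, 220, 327, 250], 0.7), ([296, 266, 320, 299], 0.62)]
caddy [([240, 199, 391, 281], 0.79)]
board [([467, 203, 564, 308], 0.61)]
scale [([162, 163, 266, 222], 0.59)]
packets [([363, 206, 381, 232], 0.6)]
side [[602.4846276490168, 0.0, 325.2307533967017], [0.0, 602.4846276490168, 238.96284021595886], [0.0, 0.0, 1.0]] [-0.178243  0.        0.        0.        0.      ] [-0.05795008 -0.87361176  0.66504596]
oil [([307, 186, 332, 244], 0.81), ([331, 306, 464, 388], 0.43), ([247, 230, 404, 316], 0.4)]
mill [([323, 237, 343, 262], 0.63), ([295, 205, 325, 283], 0.6)]
shaker [([323, 238, 344, 266], 0.68), ([343, 211, 373, 284], 0.56)]
salt [([324, 239, 343, 263], 0.95), ([367, 211, 382, 239], 0.67)]
caddy [([248, 230, 404, 312], 0.56)]
board [([131, 186, 265, 245], 0.84)]
scale [([333, 304, 464, 392], 0.88)]
packets [([257, 240, 285, 266], 0.79)]
```

```bash
python3 -c "
import cv2
a=cv2.imread('pics/scene0.png');b=cv2.imread('pics/side0.png')
cv2.imwrite('pics/s0.png',cv2.resize(a,(800,600)));cv2.imwrite('pics/d0.png',cv2.resize(b,(800,600)))"
```

```text
(no output)
```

View pics/scene0.png

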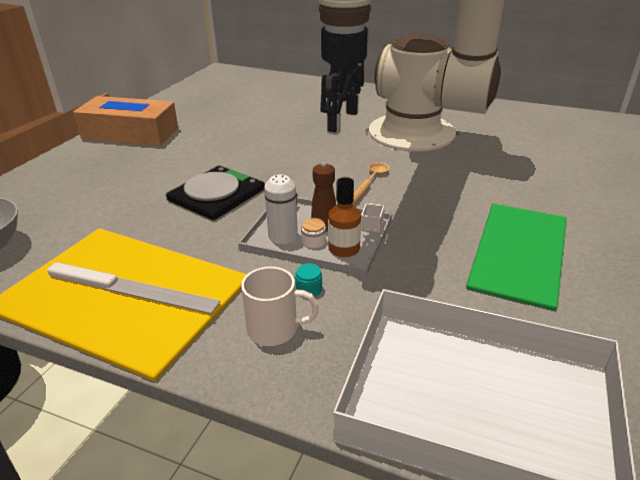

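View pics/side0.png

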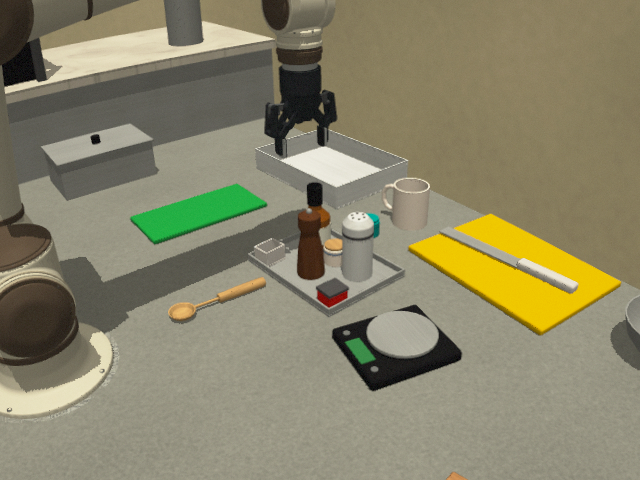

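Scene view: the salt is the white pot with the wooden lid at (313,233). Its look-alike is the turquoise pot at (308,280), and the mug at (272,305) could also be confused with it. The shaker is at (281,210), the mill at (323,197), the oil at (344,218), the packets box at (372,215), the green board at (518,252) and the scale at (213,190). In the side view there is also a small red box in the tray at (332,292), which I will leave alone.

```bash
cat > h.py <<'E'
import numpy as np,cv2
from scipy.optimize import least_squares
def cloud(c):
    d=c["depth"];v,u=np.nonzero(d>0);z=d[v,u]
    p=cv2.undistortPoints(np.stack([u,v],1).astype(np.float64).reshape(-1,1,2),c["camera_matrix"],np.array(c["D"],float)).reshape(-1,2)
    X=np.c_[p*z[:,None],z]
    return (X-np.array(c["t"]))@np.array(c["R"]), c["frame"][v,u], np.c_[u,v]
def circ(P,r,x0):
    s=least_squares(lambda q:np.hypot(P[:,0]-q[0],P[:,1]-q[1])-r,x0,loss="soft_l1",f_scale=.002)
    return s.x,np.sqrt(np.median(s.fun**2))
E
python3 - <<'E'
from h import *
C={n:dict(np.load(n+"0.npz")) for n in("scene","side")}
R={"scene":dict(oil=[326,177,356,258],mill=[313,165,336,227],shaker=[263,174,299,247],salt=[300,220,327,250],fake=[296,266,320,299],packets=[363,206,381,232]),
"side":dict(oil=[307,186,332,244],mill=[295,205,325,283],shaker=[343,211,373,284],salt=[324,239,343,263],fake=[367,211,382,239],packets=[257,240,285,266])}
band=dict(oil=(.015,.08,.031),mill=(.11,.132,.022),shaker=(.03,.115,.03),salt=(.012,.038,.024),fake=(.005,.034,.024))
for n,c in C.items():
    P,col,uv=cloud(c); hsv=cv2.cvtColor(col[None],cv2.COLOR_BGR2HSV)[0]
    for k,r in R[n].items():
        m=(uv[:,0]>=r[0])&(uv[:,0]<=r[2])&(uv[:,1]>=r[1])&(uv[:,1]<=r[3])
        Q=P[m]
        if k=="packets":
            Q=Q[Q[:,2]>.025];print(n,k,Q.min(0).round(3),Q.max(0).round(3));continue
        lo,hi,rad=band[k];S=Q[(Q[:,2]>lo)&(Q[:,2]<hi)]
        med=np.median(S,0);S=S[np.hypot(*(S-med)[:,:2].T)<.05]
        dirn=med[:2]-(-c["R"].T@c["t"])[:2];dirn/=np.linalg.norm(dirn)
        print(n,k,[np.round(a,4) for a in circ(S[:,:2],rad,med[:2]+dirn*rad)],len(S),"ztop",np.percentile(Q[:,2],98).round(3))
        if k in("salt",):
            T=Q[(Q[:,2]>.043)&(Q[:,2]<.05)];print("  lid",T.mean(0).round(4),len(T))
    def rect(m,t):
        e=cv2.minAreaRect((P[m][:,:2]*1000).astype(np.float32));print(n,t,np.round(e[0]),np.round(e[1]),round(e[2],1),P[m][:,2].mean().round(4))
    g=(hsv[:,0]>50)&(hsv[:,0]<72)&(hsv[:,1]>150)&(P[:,2]>.007)&(P[:,2]<.017)&(P[:,1]>.1);rect(g,"board")
    u=(P[:,0]>.2)&(P[:,0]<.7)&(P[:,1]<-.1)&(P[:,1]>-.5)
    pl=u&(abs(P[:,2]-.034)<.004)&(uv[:,0]>(150 if n=="scene" else 330))&(uv[:,0]<(275 if n=="scene" else 470))&((uv[:,1]>160)&(uv[:,1]<225) if n=="scene" else (uv[:,1]>300))
    S=P[pl];print(n,"platform pts",len(S),cv2.minEnclosingCircle((S[:,:2]*1000).astype(np.float32)))
    # tray rim
    m=(P[:,2]>.013)&(P[:,2]<.0195)&(hsv[:,1]<60)&(P[:,0]>.3)&(P[:,0]<.75)&(abs(P[:,1])<.25)
    r=[240,199,391,281] if n=="scene" else [248,230,404,312]
    m&=(uv[:,0]>=r[0])&(uv[:,0]<=r[2])&(uv[:,1]>=r[1])&(uv[:,1]<=r[3]);rect(m,"tray")
    red=((hsv[:,0]<6)|(hsv[:,0]>174))&(hsv[:,1]>180)&(P[:,0]<.8)&(P[:,2]<.06)&(uv[:,1]>200)
    if red.sum()>10: print(n,"red",P[red].min(0).round(3),P[red].max(0).round(3),red.sum())
E
```

```text
scene oil [array([0.5916, 0.0214]), np.float64(0.0008)] 820 ztop 0.155
scene mill [array([ 0.5275, -0.0468]), np.float64(0.0009)] 227 ztop 0.141
scene shaker [array([ 0.5967, -0.1082]), np.float64(0.0008)] 1135 ztop 0.136
scene salt [array([ 0.5918, -0.043 ]), np.float64(0.0008)] 277 ztop 0.047
  lid [ 0.5958 -0.0415  0.0456] 217
scene fake [array([0.7256, 0.0049]), np.float64(0.0005)] 263 ztop 0.082
scene packets [0.464 0.026 0.025] [0.52  0.069 0.041]
scene board [477. 338.] [147. 299.] 89.5 0.0124
scene platform pts 1178 ((512.1268310546875, -320.2789611816406), 62.161808013916016)
scene tray [570. -45.] [272. 318.] 25.0 0.0162
scene red [ 0.549 -1.04  -0.745] [ 0.733 -0.257  0.013] 12
side oil [array([0.5901, 0.0206]), np.float64(0.0013)] 248 ztop 0.153
side mill [array([ 0.5287, -0.0457]), np.float64(0.0009)] 232 ztop 0.142
side shaker [array([ 0.5978, -0.1077]), np.float64(0.001)] 1149 ztop 0.136
side salt [array([ 0.5935, -0.0422]), np.float64(0.0011)] 204 ztop 0.077
  lid [ 0.5884 -0.0456  0.0472] 179
side fake [array([0.7255, 0.0054]), np.float64(0.0009)] 65 ztop 0.133
side packets [0.464 0.021 0.025] [0.518 0.069 0.043]
side board [474. 336.] [158. 304.] 89.2 0.0121
side platform pts 2661 ((512.48486328125, -325.43231201171875), 61.845314025878906)
side tray [563. -46.] [206. 265.] 2.8 0.0165
side red [ 0.426 -0.275  0.008] [ 0.522 -0.131  0.03 ] 229
```

```bash
python3 - <<'E'
import cv2
a=cv2.imread('pics/scene0.png')[140:310,230:400];b=cv2.imread('pics/side0.png')[170:320,240:410]
cv2.imwrite('pics/crop0.png',cv2.hconcat([cv2.resize(a,(400,400)),cv2.resize(b,(400,400))]))
E
```

```text
(no output)
```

View pics/crop0.png

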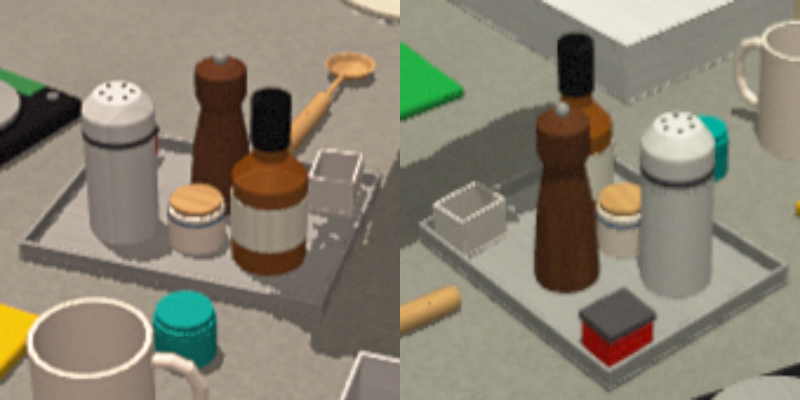

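Request:
{"name": "apply_moves", "arguments": {
  "commands": [
    [0, 0.041, -0.021, 0, 1],
    [0, 0.041, -0.021, 0, 1],
    [0.04, 0.041, -0.021, 0, 1],
    [0.07, 0.041, -0.021, 0, 1],
    [0.1, 0.041, -0.021, 0, 1],
    [0.119, 0.041, -0.021, 0, 1],
    [0.119, 0.041, -0.021, 0, 1],
    [0.119, 0.041, -0.021, 0, 1]
  ],
  "newtons": 40
}}

```text
time: 1.7
ee_pos: [0.591, 0.021, 0.113]
tcp_rot: [92.4, 90.0, 2.4]
wrist_force: [0.8, 0.1, 0.3]
opening: 0.0854
```

Request:
{"name": "apply_moves", "arguments": {
  "commands": [
    [0, 0, 0, 0, -1],
    [0, 0, 0, 0, -1],
    [0, 0, 0, 0, -1],
    [0, 0, 0, 0, -1],
    [0, 0, 0, 0, -1],
    [0, 0, 0, 0, -1],
    [0, 0, 0, 0, -1],
    [0, 0, 0, 0, -1],
    [0, 0, 0, 0, -1],
    [0, 0, 0, 0, -1]
  ]
}}

```text
time: 2.7
ee_pos: [0.5912, 0.021, 0.1138]
tcp_rot: [92.2, 89.9, 2.2]
wrist_force: [-1.3, 0.5, 6.0]
opening: 0.031
```

Request:
{"name": "apply_moves", "arguments": {
  "commands": [
    [-0.015, 0, 0, 0, -1],
    [-0.035, 0, 0, 0, -1],
    [-0.06, 0, 0, 0, -1],
    [-0.08, 0, 0, 0, -1],
    [-0.08, 0, -0.02, 0, -1],
    [-0.08, 0, -0.05, 0, -1],
    [-0.08, 0, -0.085, 0, -1],
    [-0.08, -0.003, -0.12, 0, -1],
    [-0.08, -0.005, -0.155, 0, -1],
    [-0.08, -0.007, -0.19, 0, -1],
    [-0.08, -0.009, -0.22, 0, -1],
    [-0.08, -0.011, -0.25, 0, -1]
  ]
}}

```text
time: 3.9
ee_pos: [0.5797, 0.2724, 0.1941]
tcp_rot: [83.0, 89.9, -7.0]
wrist_force: [0.8, 0.7, -2.1]
opening: 0.0309
```

```bash
python3 - <<'E'
from workcell import bot,cams
import cv2
o=bot.get_obs();print(o["ee_pos"],o["tcp_rot"],o["opening"],o["wrist_force"])
c=cams.camera("scene");w=cams.camera("wrist")
cv2.imwrite("pics/a1.png",cv2.hconcat([cv2.resize(c["frame"],(400,300)),cv2.resize(w["frame"],(400,300))]))
print(w["mount"])
E
```

```text
[0.5797377 0.2723527 0.1941427] [83.00539126 89.94688364 -6.97833193] 0.030898173268727708 [ 0.78091249  0.74483182 -2.09229206]
[[-1.20243429e-03 -3.03214837e-01  9.52921464e-01 -1.43292196e-01]
 [ 9.99999277e-01 -3.89694087e-04  1.13784025e-03  1.39660691e-04]
 [ 2.63378146e-05  9.52922143e-01  3.03215086e-01 -7.79948467e-02]
 [ 0.00000000e+00  0.00000000e+00  0.00000000e+00  1.00000000e+00]]
```

View pics/a1.png

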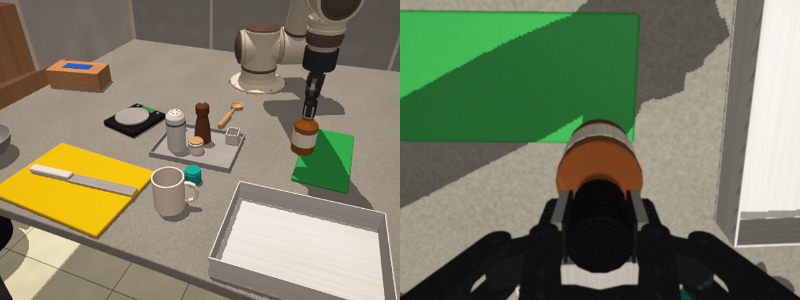

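The left panel shows the oil upright in the gripper at (305,135), about to pass over the board. The wrist view at right shows the board ahead. Next I lower the oil.

Request:
{"name": "apply_moves", "arguments": {
  "commands": [
    [0, 0, -0.03, 0, -1],
    [0, 0, -0.055, 0, -1],
    [0, 0, -0.065, 0, -1],
    [0, 0, -0.065, 0, -1],
    [0.025, 0, -0.065, 0, -1],
    [0.045, 0, -0.065, 0, -1],
    [0.06, 0, -0.065, 0, -1],
    [0.067, 0, -0.065, 0, -1],
    [0.071, 0, -0.065, 0, -1],
    [0.071, 0, -0.065, 0, -1],
    [0.071, 0, -0.065, 0, -1]
  ]
}}

```text
time: 5.1
ee_pos: [0.5795, 0.3392, 0.1237]
tcp_rot: [130.0, 89.9, 40.1]
wrist_force: [0.8, -0.3, -3.0]
opening: 0.0312
```

Request:
{"name": "apply_moves", "arguments": {
  "commands": [
    [0.001, 0, 0, 0, -1],
    [0.002, 0, 0, 0, -1],
    [0.002, 0, 0, 0, -1]
  ]
}}

```text
time: 5.4
ee_pos: [0.5796, 0.3393, 0.1219]
tcp_rot: [128.3, 89.9, 38.5]
wrist_force: [0.2, -0.0, -0.4]
opening: 0.031
```

Request:
{"name": "apply_moves", "arguments": {
  "commands": [
    [0, 0, 0, 0, 1],
    [0, 0, 0, 0, 1],
    [0, 0, 0, 0, 1],
    [0, 0, 0, 0, 1],
    [-0.02, 0, 0, 0, 1],
    [-0.06, 0, 0, 0, 1],
    [-0.1, 0, 0, 0, 1],
    [-0.1, 0, 0.04, 0, 1],
    [-0.1, -0.01, 0.085, 0, 1],
    [-0.1, -0.02, 0.13, 0, 1],
    [-0.1, -0.03, 0.18, 0, 1],
    [-0.1, -0.04, 0.23, 0, 1]
  ]
}}

```text
time: 6.6
ee_pos: [0.5399, 0.1093, 0.2216]
tcp_rot: [119.9, 89.9, 30.2]
wrist_force: [0.5, -0.2, 0.3]
opening: 0.0855
```

```bash
cat >> h.py <<'E'
def tgt(o,p):
    from scipy.spatial.transform import Rotation as Ro
    R=Ro.from_euler("xyz",o["tcp_rot"],degrees=True).as_matrix();return (R.T@(np.array(p)-o["ee_pos"])).round(4)
E
python3 - <<'E'
from workcell import bot
from h import tgt
import numpy as np
o=bot.get_obs();print(o["ee_pos"],tgt(o,[.528,-.0463,.10]))
E
```

```text
[0.53985831 0.10934622 0.22160626] [ 0.1214 -0.0127  0.1558]
```

Request:
{"name": "apply_moves", "arguments": {
  "commands": [
    [0, -0.006, 0.05, 0, 1],
    [0, -0.012, 0.1, 0, 1],
    [0, -0.0125, 0.15, 0, 1],
    [0, -0.0125, 0.156, 0, 1],
    [0.03, -0.0125, 0.156, 0, 1],
    [0.07, -0.0125, 0.156, 0, 1],
    [0.105, -0.0125, 0.156, 0, 1],
    [0.121, -0.0125, 0.156, 0, 1],
    [0.121, -0.0125, 0.156, 0, 1],
    [0.121, -0.0125, 0.156, 0, 1]
  ]
}}

```text
time: 7.6
ee_pos: [0.5285, -0.0462, 0.1011]
tcp_rot: [117.2, 89.8, 27.4]
wrist_force: [0.3, -0.6, 0.7]
opening: 0.0854
```

Request:
{"name": "apply_moves", "arguments": {
  "commands": [
    [0, 0, 0, 0, -1],
    [0, 0, 0, 0, -1],
    [0, 0, 0, 0, -1],
    [0, 0, 0, 0, -1],
    [0, 0, 0, 0, -1],
    [0, 0, 0, 0, -1],
    [0, 0, 0, 0, -1],
    [0, 0, 0, 0, -1],
    [0, 0, 0, 0, -1]
  ]
}}

```text
time: 8.5
ee_pos: [0.5288, -0.0463, 0.1023]
tcp_rot: [106.1, 89.7, 16.3]
wrist_force: [-1.0, -0.2, 4.7]
opening: 0.0429
```

Request:
{"name": "apply_moves", "arguments": {
  "commands": [
    [-0.015, 0, 0, 0, -1],
    [-0.035, 0, 0, 0, -1],
    [-0.06, 0, 0, 0, -1],
    [-0.085, 0, 0, 0, -1],
    [-0.085, -0.005, -0.02, 0, -1],
    [-0.085, -0.02, -0.05, 0, -1],
    [-0.085, -0.035, -0.085, 0, -1],
    [-0.085, -0.05, -0.12, 0, -1],
    [-0.085, -0.065, -0.155, 0, -1],
    [-0.085, -0.08, -0.19, 0, -1],
    [-0.085, -0.095, -0.225, 0, -1],
    [-0.085, -0.11, -0.26, 0, -1]
  ]
}}

```text
time: 9.7
ee_pos: [0.4167, 0.2145, 0.1885]
tcp_rot: [108.2, 89.7, 18.4]
wrist_force: [1.7, -0.3, -1.7]
opening: 0.0428
```

```bash
python3 - <<'E'
from workcell import bot
from h import tgt
o=bot.get_obs();print(o["ee_pos"],o["wrist_force"],tgt(o,[.37,.337,.1095]))
E
```

```text
[0.41670561 0.21446474 0.18852639] [ 1.72823337 -0.25161824 -1.70802387] [ 0.079  -0.0467 -0.1226]
```

Request:
{"name": "apply_moves", "arguments": {
  "commands": [
    [0, -0.01, -0.03, 0, -1],
    [0, -0.022, -0.06, 0, -1],
    [0, -0.035, -0.09, 0, -1],
    [0, -0.045, -0.115, 0, -1],
    [0, -0.047, -0.123, 0, -1],
    [0, -0.047, -0.123, 0, -1],
    [0.03, -0.047, -0.123, 0, -1],
    [0.055, -0.047, -0.123, 0, -1],
    [0.07, -0.047, -0.123, 0, -1],
    [0.076, -0.047, -0.123, 0, -1],
    [0.079, -0.047, -0.123, 0, -1],
    [0.079, -0.047, -0.123, 0, -1]
  ]
}}

```text
time: 10.9
ee_pos: [0.3702, 0.3375, 0.1108]
tcp_rot: [114.0, 89.6, 24.2]
wrist_force: [0.3, 0.5, -1.0]
opening: 0.0429
```

Request:
{"name": "apply_moves", "arguments": {
  "commands": [
    [0.0015, 0, 0, 0, -1],
    [0.0015, 0, 0, 0, -1],
    [0.0015, 0, 0, 0, 1],
    [0.0015, 0, 0, 0, 1],
    [0.0015, 0, 0, 0, 1],
    [0.001, 0, 0, 0, 1],
    [-0.02, 0, 0, 0, 1],
    [-0.06, 0, 0, 0, 1],
    [-0.11, 0, 0, 0, 1],
    [-0.11, 0.02, 0.04, 0, 1],
    [-0.11, 0.04, 0.08, 0, 1],
    [-0.11, 0.065, 0.125, 0, 1]
  ]
}}

```text
time: 12.1
ee_pos: [0.4345, 0.2129, 0.2214]
tcp_rot: [114.5, 89.5, 24.8]
wrist_force: [0.7, 0.7, -0.3]
opening: 0.0853
```

```bash
python3 - <<'E'
from workcell import bot,cams
from h import *
o=bot.get_obs();print(o["ee_pos"],o["wrist_force"],o["opening"],tgt(o,[.5973,-.108,.07]))
c=cams.camera("scene");d=cams.camera("side")
for n,c in(("scene",c),("side",d)):
    P,col,uv=cloud(c);C0=(-c["R"].T@c["t"])[:2]
    for k,x,r,lo,hi in(("salt",(.5927,-.0426),.024,.012,.038),("shaker",(.5973,-.108),.03,.03,.115),("oil",(.58,.339),.031,.02,.09),("mill",(.37,.337),.022,.122,.14)):
        m=(np.hypot(P[:,0]-x[0],P[:,1]-x[1])<r+.015)&(P[:,2]>lo)&(P[:,2]<hi)
        if m.sum()>30:print(n,k,[np.round(a,4) for a in circ(P[m][:,:2],r,x)],m.sum())
cv2.imwrite("pics/a2.png",cv2.hconcat([cv2.resize(cams.camera("scene")["frame"],(400,300)),cv2.resize(d["frame"],(400,300))]))
E
```

```text
[0.43450573 0.2128765  0.22135969] [ 0.68341274  0.70514409 -0.2699486 ] 0.08533719968234221 [0.1515 0.1599 0.3223]
scene salt [array([ 0.5922, -0.0438]), np.float64(0.0011)] 309
scene shaker [array([ 0.5967, -0.1083]), np.float64(0.0008)] 1144
scene oil [array([0.5801, 0.3398]), np.float64(0.0007)] 1297
scene mill [array([0.3694, 0.338 ]), np.float64(0.0009)] 202
side salt [array([ 0.5934, -0.0421]), np.float64(0.0011)] 205
side shaker [array([ 0.5977, -0.1075]), np.float64(0.001)] 1195
side oil [array([0.5793, 0.3401]), np.float64(0.0016)] 660
side mill [array([0.3693, 0.3386]), np.float64(0.0012)] 152
```

View pics/a2.png

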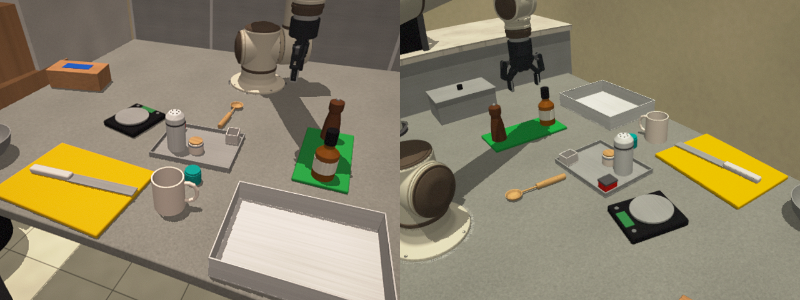

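Oil (325,155) and mill (335,120) both stand on the board, and the salt is unmoved. Now the shaker.

Request:
{"name": "apply_moves", "arguments": {
  "commands": [
    [0, 0.022, 0.045, 0, 1],
    [0, 0.046, 0.09, 0, 1],
    [0, 0.07, 0.135, 0, 1],
    [0, 0.092, 0.18, 0, 1],
    [0, 0.115, 0.225, 0, 1],
    [0, 0.138, 0.27, 0, 1],
    [0, 0.158, 0.315, 0, 1],
    [0, 0.16, 0.3225, 0, 1],
    [0, 0.16, 0.3225, 0, 1],
    [0, 0.16, 0.3225, 0, 1]
  ]
}}

```text
time: 13.25
ee_pos: [0.5948, -0.11, 0.2209]
tcp_rot: [118.2, 89.6, 28.2]
wrist_force: [-0.9, 1.2, -0.1]
opening: 0.0855
```

```bash
python3 - <<'E'
from workcell import bot
from h import tgt
o=bot.get_obs();print(o["ee_pos"],o["tcp_rot"],tgt(o,[.5973,-.108,.07]))
E
```

```text
[ 0.59475699 -0.10997204  0.22094851] [118.17755734  89.58915587  28.15066667] [ 0.151   0.0016 -0.0015]
```

Request:
{"name": "apply_moves", "arguments": {
  "commands": [
    [0.02, 0.0016, -0.0015, 0, 1],
    [0.06, 0.0016, -0.0015, 0, 1],
    [0.095, 0.0016, -0.0015, 0, 1],
    [0.125, 0.0016, -0.0015, 0, 1],
    [0.145, 0.0016, -0.0015, 0, 1],
    [0.151, 0.0016, -0.0015, 0, 1],
    [0.151, 0.0016, -0.0015, 0, 1],
    [0.151, 0.0016, -0.0015, 0, 1]
  ]
}}

```text
time: 14.05
ee_pos: [0.5979, -0.1072, 0.0717]
tcp_rot: [110.4, 89.5, 20.5]
wrist_force: [-0.2, -0.9, 0.3]
opening: 0.0854
```

Request:
{"name": "apply_moves", "arguments": {
  "commands": [
    [0, 0, 0, 0, -1],
    [0, 0, 0, 0, -1],
    [0, 0, 0, 0, -1],
    [0, 0, 0, 0, -1],
    [0, 0, 0, 0, -1],
    [0, 0, 0, 0, -1],
    [0, 0, 0, 0, -1]
  ]
}}

```text
time: 14.75
ee_pos: [0.5983, -0.1074, 0.0736]
tcp_rot: [105.7, 89.4, 15.8]
wrist_force: [-3.0, 1.3, 8.2]
opening: 0.0595
```

Request:
{"name": "apply_moves", "arguments": {
  "commands": [
    [-0.015, 0, 0, 0, -1],
    [-0.035, 0, 0, 0, -1],
    [-0.06, 0, 0, 0, -1],
    [-0.085, 0, 0, 0, -1],
    [-0.1, 0, 0, 0, -1],
    [-0.1, -0.007, -0.025, 0, -1],
    [-0.1, -0.017, -0.06, 0, -1],
    [-0.1, -0.027, -0.095, 0, -1],
    [-0.1, -0.037, -0.13, 0, -1],
    [-0.1, -0.047, -0.165, 0, -1],
    [-0.1, -0.057, -0.2, 0, -1],
    [-0.1, -0.067, -0.235, 0, -1]
  ]
}}

```text
time: 15.95
ee_pos: [0.5297, 0.1286, 0.1747]
tcp_rot: [105.8, 89.3, 15.8]
wrist_force: [1.2, -0.1, -2.7]
opening: 0.0591
```

```bash
python3 - <<'E'
from workcell import bot
from h import tgt
o=bot.get_obs();print(o["ee_pos"],o["wrist_force"],tgt(o,[.475,.338,.082]))
E
```

```text
[0.52967148 0.12861509 0.17474998] [ 1.15504959 -0.11009211 -2.7310653 ] [ 0.0928 -0.0557 -0.2091]
```

Request:
{"name": "apply_moves", "arguments": {
  "commands": [
    [0, -0.015, -0.03, 0, -1],
    [0, -0.03, -0.065, 0, -1],
    [0, -0.045, -0.1, 0, -1],
    [0, -0.055, -0.135, 0, -1],
    [0, -0.0557, -0.17, 0, -1],
    [0, -0.0557, -0.2, 0, -1],
    [0, -0.0557, -0.209, 0, -1],
    [0, -0.0557, -0.209, 0, -1],
    [0.03, -0.0557, -0.209, 0, -1],
    [0.06, -0.0557, -0.209, 0, -1],
    [0.08, -0.0557, -0.209, 0, -1],
    [0.088, -0.0557, -0.209, 0, -1]
  ]
}}

```text
time: 17.15
ee_pos: [0.4744, 0.3359, 0.085]
tcp_rot: [96.9, 89.5, 6.9]
wrist_force: [-0.1, -0.7, -2.9]
opening: 0.0592
```

```bash
python3 - <<'E'
from workcell import bot
from h import tgt
o=bot.get_obs();print(o["ee_pos"],o["wrist_force"],tgt(o,[.475,.338,.081]))
E
```

```text
[0.47439333 0.3359033  0.08496551] [-0.0583106  -0.7339818  -2.94929415] [ 0.004   0.0006 -0.0021]
```

Request:
{"name": "apply_moves", "arguments": {
  "commands": [
    [0.0025, 0, -0.001, 0, -1],
    [0.0045, 0, -0.001, 0, -1],
    [0.0045, 0, -0.001, 0, -1],
    [0.0045, 0, -0.001, 0, 1],
    [0.0045, 0, -0.001, 0, 1],
    [0.0045, 0, -0.001, 0, 1],
    [0.003, 0, -0.001, 0, 1],
    [-0.025, 0, -0.001, 0, 1],
    [-0.07, 0, -0.001, 0, 1],
    [-0.11, 0, -0.001, 0, 1],
    [-0.15, 0, -0.001, 0, 1],
    [-0.15, 0, 0.02, 0, 1]
  ]
}}

```text
time: 18.35
ee_pos: [0.4743, 0.3178, 0.2411]
tcp_rot: [111.7, 89.0, 21.7]
wrist_force: [-0.4, -0.9, 0.1]
opening: 0.0851
```

```bash
python3 - <<'E'
from workcell import bot
from h import tgt
o=bot.get_obs();print(o["ee_pos"],o["wrist_force"],o["opening"],tgt(o,[.565,-.0426,.23]))
E
```

```text
[0.47431193 0.31783382 0.2410849 ] [-0.37588952 -0.85514473  0.0648338 ] 0.08511492392618711 [0.0102 0.0903 0.3606]
```

Request:
{"name": "apply_moves", "arguments": {
  "commands": [
    [0, 0.014, 0.045, 0, 0.5],
    [0, 0.029, 0.09, 0, 0.5],
    [0, 0.044, 0.135, 0, 0.5],
    [0, 0.059, 0.18, 0, 0.5],
    [0, 0.074, 0.225, 0, 0.5],
    [0, 0.089, 0.27, 0, 0.5],
    [0, 0.104, 0.315, 0, 0.5],
    [0.01, 0.118, 0.355, 0, 0.5],
    [0.01, 0.118, 0.3606, 0, 0.5],
    [0.01, 0.118, 0.3606, 0, 0.5],
    [0.01, 0.118, 0.3606, 0, 0.5]
  ]
}}

```text
time: 19.45
ee_pos: [0.5925, -0.042, 0.2311]
tcp_rot: [112.1, 89.0, 22.2]
wrist_force: [0.3, 0.4, 0.6]
opening: 0.0637
```

```bash
cat >> h.py <<'E'
def wcloud(o,c):
    from scipy.spatial.transform import Rotation as Ro
    M=np.array(c["mount"]);R=Ro.from_euler("xyz",o["tcp_rot"],degrees=True).as_matrix()
    c=dict(c,R=np.eye(3),t=np.zeros(3));P,col,uv=cloud(c)
    return (P@M[:3,:3].T+M[:3,3])@R.T+o["ee_pos"],col,uv
E
python3 - <<'E'
from workcell import bot,cams
from h import *
o=bot.get_obs();w=cams.camera("wrist")
print(o["ee_pos"],o["tcp_rot"],o["opening"])
cv2.imwrite("pics/a3.png",w["frame"])
P,col,uv=wcloud(o,w)
m=(np.hypot(P[:,0]-.5927,P[:,1]+.0426)<.04)&(P[:,2]>.04)&(P[:,2]<.06)
print(P[m].mean(0),m.sum(),cv2.minEnclosingCircle((P[m][:,:2]*1000).astype(np.float32)))
m=(np.hypot(P[:,0]-.5927,P[:,1]+.0426)<.04)&(P[:,2]>.01)&(P[:,2]<.038)
if m.sum()>30: print(circ(P[m][:,:2],.024,(.5927,-.0426)),m.sum())
for n in("scene","side"):
    c=cams.camera(n);P,_,_=cloud(c)
    m=(np.hypot(P[:,0]-.5927,P[:,1]+.0426)<.039)&(P[:,2]>.012)&(P[:,2]<.038)
    print(n,circ(P[m][:,:2],.024,(.5927,-.0426)),m.sum())
E
```

```text
[ 0.5925493  -0.0420038   0.23107836] [112.12751663  88.99763493  22.17510609] 0.06365330114595796
[ 0.59253548 -0.04141213  0.04616069] 2537 ((592.7857666015625, -42.74265670776367), 23.62193489074707)
(array([ 0.59256981, -0.04318624]), np.float64(0.000171996849764499)) 277
scene (array([ 0.59229595, -0.0428689 ]), np.float64(0.0008626036128003371)) 276
side (array([ 0.593291  , -0.04231724]), np.float64(0.000916565822949876)) 247
```

View pics/a3.png

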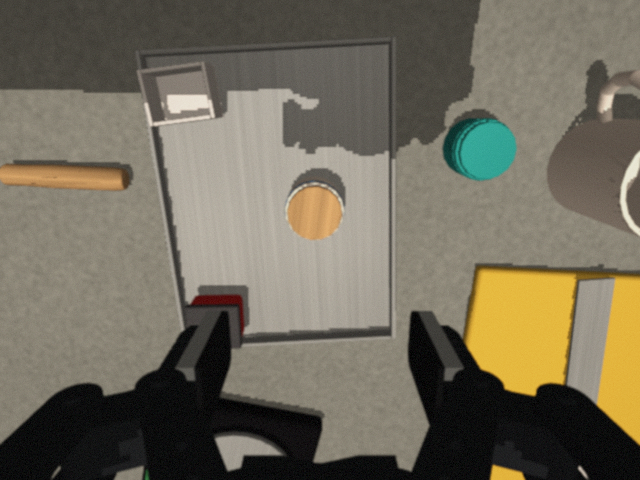

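Wrist view: the wooden-lidded salt is alone at (315,212). The turquoise look-alike at (480,150) is outside the tray, and all cameras agree on the salt at (0.5927, -0.0428).

```bash
python3 - <<'E'
from workcell import bot
from h import tgt
o=bot.get_obs();print(tgt(o,[.5927,-.0428,.06]),tgt(o,[.5927,-.0428,.010]))
E
```

```text
[ 0.1712 -0.0028  0.0025] [ 0.2212 -0.0036  0.0029]
```

Request:
{"name": "apply_moves", "arguments": {
  "commands": [
    [0.04, -0.002, 0.002, 0, 0.5],
    [0.085, -0.002, 0.002, 0, 0.5],
    [0.13, -0.0025, 0.0025, 0, 0.5],
    [0.165, -0.003, 0.0025, 0, 0.5],
    [0.19, -0.003, 0.003, 0, 0.5],
    [0.205, -0.0035, 0.003, 0, 0.5],
    [0.215, -0.0035, 0.003, 0, 0.5],
    [0.221, -0.0035, 0.003, 0, 0.5],
    [0.221, -0.0035, 0.003, 0, 0.5],
    [0.221, -0.0035, 0.003, 0, 0.5]
  ]
}}

```text
time: 20.6
ee_pos: [0.5935, -0.0429, 0.0114]
tcp_rot: [109.0, 88.9, 19.1]
wrist_force: [0.3, -0.6, 0.7]
opening: 0.0641
```

Request:
{"name": "apply_moves", "arguments": {
  "commands": [
    [0, 0, 0, 0, -1],
    [0, 0, 0, 0, -1],
    [0, 0, 0, 0, -1],
    [0, 0, 0, 0, -1],
    [0, 0, 0, 0, -1],
    [0, 0, 0, 0, -1],
    [0, 0, 0, 0, -1]
  ]
}}

```text
time: 21.3
ee_pos: [0.5943, -0.043, 0.0129]
tcp_rot: [106.6, 88.8, 16.8]
wrist_force: [-2.1, 0.3, 7.3]
opening: 0.0468
```

Request:
{"name": "apply_moves", "arguments": {
  "commands": [
    [-0.015, 0, 0, 0, -1],
    [-0.035, 0, 0, 0, -1],
    [-0.065, 0, 0, 0, -1],
    [-0.09, 0, 0.01, 0, -1],
    [-0.09, -0.01, 0.04, 0, -1],
    [-0.09, -0.022, 0.075, 0, -1],
    [-0.09, -0.034, 0.11, 0, -1],
    [-0.09, -0.044, 0.145, 0, -1],
    [-0.09, -0.054, 0.18, 0, -1],
    [-0.09, -0.064, 0.21, 0, -1],
    [-0.09, -0.07, 0.225, 0, -1],
    [-0.09, -0.07, 0.225, 0, -1]
  ]
}}

```text
time: 22.5
ee_pos: [0.5224, -0.2704, 0.1008]
tcp_rot: [105.3, 88.7, 15.3]
wrist_force: [0.9, 0.9, -1.1]
opening: 0.0467
```

```bash
python3 - <<'E'
from workcell import bot,cams
from h import *
o=bot.get_obs();w=cams.camera("wrist")
print(o["ee_pos"],o["tcp_rot"],o["opening"],o["wrist_force"])
cv2.imwrite("pics/a4.png",w["frame"])
def clouds():
    yield "wrist",wcloud(o,w)
    for n in("scene","side"): yield n,cloud(dict(np.load(n+"0.npz")))
for n,(P,col,uv) in clouds():
    hsv=cv2.cvtColor(col[None],cv2.COLOR_BGR2HSV)[0]
    m=(np.hypot(P[:,0]-.512,P[:,1]+.322)<.075)&(abs(P[:,2]-.035)<.005)&(hsv[:,2]>90)&(hsv[:,1]<60)
    if m.sum()<50: print(n,m.sum());continue
    q=(P[m][:,:2]*1000).astype(np.float32);hull=cv2.convexHull(q)[:,0]/1000
    print(n,m.sum(),cv2.minEnclosingCircle(q),circ(hull,.06,(.512,-.322)),P[m][:,2].mean())
    k=(np.hypot(P[:,0]-.5,P[:,1]+.322)<.14)&(P[:,2]>.017)&(P[:,2]<.045)&(P[:,1]<-.2)
    e=cv2.minAreaRect((P[k][:,:2]*1000).astype(np.float32));print("  case",e)
E
```

```text
[ 0.52241323 -0.27035721  0.10082884] [105.3497831   88.74942127  15.33164497] 0.046707338939634385 [ 0.93719661  0.9306457  -1.12155858]
wrist 5276 ((512.7017822265625, -324.7114562988281), 60.36233139038086) (array([ 0.51272367, -0.32456403]), np.float64(0.00027886384611758297)) 0.03446250431313605
  case ((501.02923583984375, -321.31536865234375), (149.52633666992188, 169.9806671142578), 76.6905517578125)
scene 1165 ((513.0113525390625, -321.131103515625), 61.847991943359375) (array([ 0.51296978, -0.3227605 ]), np.float64(0.0008523936015877601)) 0.03480179439049504
  case ((502.83917236328125, -320.1681213378906), (153.035888671875, 172.6581573486328), 76.5784912109375)
side 2632 ((513.1345825195312, -325.8454895019531), 61.75177001953125) (array([ 0.51227385, -0.32510094]), np.float64(0.000610675892352236)) 0.034270476550867394
  case ((499.53253173828125, -322.59771728515625), (151.72171020507812, 171.98849487304688), 76.83636474609375)
```

View pics/a4.png

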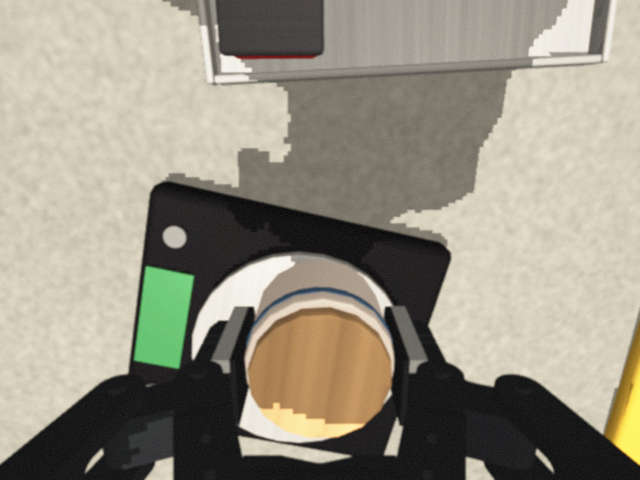

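```bash
python3 - <<'E'
from workcell import bot,cams
from h import *
o=bot.get_obs()
P,col,uv=wcloud(o,cams.camera("wrist"))
m=(np.hypot(P[:,0]-.5224,P[:,1]+.2704)<.05)&(P[:,2]>.128)&(P[:,2]<.142)&(uv[:,1]>295)
hsv=cv2.cvtColor(col[None],cv2.COLOR_BGR2HSV)[0];m&=hsv[:,1]>60
print(m.sum(),P[m][:,2].mean(),cv2.minEnclosingCircle((P[m][:,:2]*1000).astype(np.float32)))
c=cams.camera("scene");P,_,_=cloud(c)
m=(np.hypot(P[:,0]-.5224,P[:,1]+.2704)<.035)&(P[:,2]>.095)&(P[:,2]<.11);print(m.sum(),circ(P[m][:,:2],.024,(.5224,-.2704)))
c=cams.camera("side");P,_,_=cloud(c)
m=(np.hypot(P[:,0]-.5224,P[:,1]+.2704)<.035)&(P[:,2]>.095)&(P[:,2]<.11);print(m.sum(),circ(P[m][:,:2],.024,(.5224,-.2704)))
print(tgt(o,[.5126,-.3242,.08]),tgt(o,[.5126,-.3242,.0445]))
E
```

```text
14892 0.1342653777626807 ((522.913330078125, -262.0219421386719), 35.74042892456055)
123 (array([ 0.52378484, -0.2687783 ]), np.float64(0.0013139777595233548))
178 (array([ 0.52293304, -0.26640242]), np.float64(0.0008558271080746115))
[ 0.0201 -0.0107  0.0552] [ 0.0556 -0.0115  0.0554]
```

Request:
{"name": "apply_moves", "arguments": {
  "commands": [
    [0, -0.005, 0.025, 0, -1],
    [0, -0.01, 0.045, 0, -1],
    [0, -0.0105, 0.055, 0, -1],
    [0.01, -0.0105, 0.055, 0, -1],
    [0.025, -0.011, 0.055, 0, -1],
    [0.04, -0.011, 0.055, 0, -1],
    [0.05, -0.0115, 0.055, 0, -1],
    [0.054, -0.0115, 0.055, 0, -1],
    [0.0555, -0.0115, 0.055, 0, -1],
    [0.0555, -0.0115, 0.055, 0, -1]
  ]
}}

```text
time: 23.7
ee_pos: [0.5135, -0.3224, 0.0445]
tcp_rot: [106.4, 88.7, 16.6]
wrist_force: [0.6, -0.3, -1.4]
opening: 0.0466
```

Request:
{"name": "apply_moves", "arguments": {
  "commands": [
    [0.0, -0.0005, 0.002, 0, -1],
    [0.001, -0.0005, 0.002, 0, -1],
    [0.002, -0.0005, 0.002, 0, -1],
    [0.002, -0.0005, 0.002, 0, -1]
  ]
}}

```text
time: 24.1
ee_pos: [0.5132, -0.3246, 0.043]
tcp_rot: [104.1, 88.7, 14.3]
wrist_force: [-1.1, -0.9, 1.8]
opening: 0.0465
```

Request:
{"name": "apply_moves", "arguments": {
  "commands": [
    [0, 0, 0, 0, 0.5],
    [0, 0, 0, 0, 0.5],
    [0, 0, 0, 0, 0.5],
    [-0.01, 0, 0, 0, 0.5],
    [-0.035, 0, 0, 0, 0.5],
    [-0.075, 0, 0, 0, 0.5],
    [-0.12, 0, 0, 0, 0.5],
    [-0.165, 0, 0, 0, 0.8],
    [-0.2, 0, -0.03, 0, 1],
    [-0.2, 0, -0.06, 0, 1],
    [-0.2, 0, -0.06, 0, 1]
  ]
}}

```text
time: 25.2
ee_pos: [0.5091, -0.2635, 0.2462]
tcp_rot: [99.9, 88.5, 10.2]
wrist_force: [-0.7, -0.7, -1.1]
opening: 0.0855
```

```bash
python3 - <<'E'
from workcell import bot,cams
from h import *
o=bot.get_obs();w=cams.camera("wrist")
print(o["ee_pos"],o["tcp_rot"],o["q"].round(1),o["opening"],o["wrist_force"])
P,col,uv=wcloud(o,w);x=(.5126,-.3242)
m=(np.hypot(P[:,0]-x[0],P[:,1]-x[1])<.045)&(P[:,2]>.065);q=(P[m][:,:2]*1000).astype(np.float32)
print(m.sum(),P[m][:,2].mean(),cv2.minEnclosingCircle(q),P[m][:,2].min(),P[m][:,2].max())
F=[]
for n in("scene","side"):
    c=cams.camera(n);F.append(cv2.resize(c["frame"],(400,300)));P,_,_=cloud(c)
    m=(np.hypot(P[:,0]-x[0],P[:,1]-x[1])<.04)&(P[:,2]>.043)&(P[:,2]<.069);print(n,circ(P[m][:,:2],.024,x),m.sum())
cv2.imwrite("pics/a5.png",cv2.hconcat([F[1],cv2.resize(w["frame"],(400,300))]))
E
```

```text
[ 0.50909028 -0.26353299  0.24620323] [99.92265425 88.53204896 10.23505444] [-27.8   7.4  14.4  95.8   0.9  61.9] 0.0854792352461962 [-0.73484817 -0.69190207 -1.11638697]
2643 0.07530775907196118 ((513.8672485351562, -324.0944519042969), 24.19696807861328) 0.06501171748700199 0.07881260665251749
scene (array([ 0.51205544, -0.32403469]), np.float64(0.0010861718262431298)) 235
side (array([ 0.51334768, -0.32388285]), np.float64(0.0007127736689008894)) 375
```

View pics/a5.png

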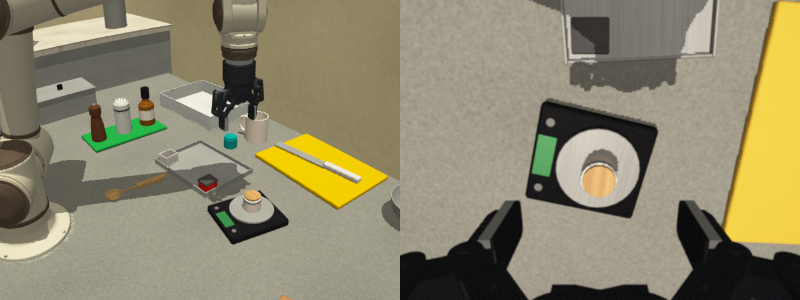

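The salt (597,180 in the wrist panel) sits on the platform centre to within about 1 mm, and the three others stand upright on the board. Now I return the shaker.

```bash
cat > m.py <<'E'
from workcell import bot,cams
from h import *
B=dict(oil=(.031,.02,.085),mill=(.022,.118,.14),shaker=(.03,.03,.118),salt=(.024,.043,.069))
def meas(pts):
    for n in("scene","side"):
        P,_,_=cloud(cams.camera(n))
        for k,x in pts.items():
            r,lo,hi=B[k];m=(np.hypot(P[:,0]-x[0],P[:,1]-x[1])<r+.015)&(P[:,2]>lo)&(P[:,2]<hi)
            print(n,k,[np.round(a,4) for a in circ(P[m][:,:2],r,x)],m.sum())
E
python3 - <<'E'
from m import *
meas(dict(oil=(.58,.339),mill=(.37,.337),shaker=(.4745,.338)))
o=bot.get_obs();print(tgt(o,[.4745,.338,.245]))
E
```

```text
scene oil [array([0.5801, 0.3397]), np.float64(0.0007)] 1194
scene mill [array([0.3692, 0.3378]), np.float64(0.001)] 239
scene shaker [array([0.4735, 0.3356]), np.float64(0.0006)] 481
side oil [array([0.579 , 0.3401]), np.float64(0.0014)] 618
side mill [array([0.3693, 0.3382]), np.float64(0.0012)] 174
side shaker [array([0.4741, 0.3361]), np.float64(0.0014)] 900
[ 0.0007 -0.0322 -0.6043]
```

Request:
{"name": "apply_moves", "arguments": {
  "commands": [
    [0, -0.002, -0.05, 0, 1],
    [0, -0.005, -0.1, 0, 1],
    [0, -0.008, -0.15, 0, 1],
    [0, -0.01, -0.2, 0, 1],
    [0, -0.013, -0.25, 0, 1],
    [0, -0.016, -0.3, 0, 1],
    [0, -0.019, -0.35, 0, 1],
    [0, -0.021, -0.4, 0, 1],
    [0, -0.024, -0.45, 0, 1],
    [0, -0.027, -0.5, 0, 1],
    [0, -0.03, -0.55, 0, 1],
    [0, -0.032, -0.59, 0, 1]
  ]
}}

```text
time: 26.65
ee_pos: [0.4745, 0.3257, 0.2449]
tcp_rot: [104.8, 88.8, 15.0]
wrist_force: [0.6, -0.1, 0.8]
opening: 0.0857
```

```bash
python3 - <<'E'
from m import *
o=bot.get_obs();print(o["ee_pos"],o["tcp_rot"],[tgt(o,[.474,.336,z]) for z in(.245,.16,.079)])
E
```

```text
[0.47453936 0.32571405 0.24491151] [104.80500836  88.79574676  14.96936243] [array([-0.    , -0.0005, -0.0103]), array([ 0.0849, -0.0022, -0.0098]), array([ 0.1659, -0.0039, -0.0094])]
```

Request:
{"name": "apply_moves", "arguments": {
  "commands": [
    [0, 0, -0.01, 0, 1],
    [0.01, -0.0005, -0.01, 0, 1],
    [0.045, -0.0015, -0.01, 0, 1],
    [0.085, -0.002, -0.01, 0, 1],
    [0.12, -0.003, -0.0095, 0, 1],
    [0.15, -0.0035, -0.0095, 0, 1],
    [0.166, -0.004, -0.0095, 0, 1],
    [0.166, -0.004, -0.0095, 0, 1],
    [0.166, -0.004, -0.0095, 0, 1]
  ]
}}

```text
time: 27.55
ee_pos: [0.4743, 0.3348, 0.0792]
tcp_rot: [104.2, 88.8, 14.2]
wrist_force: [-0.7, -0.3, 1.3]
opening: 0.0856
```

Request:
{"name": "apply_moves", "arguments": {
  "commands": [
    [0, 0, 0, 0, -1],
    [0, 0, 0, 0, -1],
    [0, 0, 0, 0, -1],
    [0, 0, 0, 0, -1],
    [0, 0, 0, 0, -1],
    [0, 0, 0, 0, -1],
    [0, 0, 0, 0, -1]
  ]
}}

```text
time: 28.25
ee_pos: [0.4747, 0.335, 0.081]
tcp_rot: [105.7, 88.7, 15.8]
wrist_force: [-2.2, -1.6, 5.4]
opening: 0.0595
```

Request:
{"name": "apply_moves", "arguments": {
  "commands": [
    [-0.015, 0, 0, 0, -1],
    [-0.035, 0, 0, 0, -1],
    [-0.065, 0, 0, 0, -1],
    [-0.1, 0, 0, 0, -1],
    [-0.1, 0, 0.025, 0, -1],
    [-0.1, 0.005, 0.06, 0, -1],
    [-0.1, 0.015, 0.1, 0, -1],
    [-0.1, 0.03, 0.14, 0, -1],
    [-0.1, 0.045, 0.18, 0, -1],
    [-0.1, 0.06, 0.22, 0, -1],
    [-0.1, 0.075, 0.255, 0, -1],
    [-0.1, 0.085, 0.28, 0, -1]
  ]
}}

```text
time: 29.45
ee_pos: [0.5586, 0.0522, 0.1823]
tcp_rot: [104.3, 88.6, 14.3]
wrist_force: [1.3, -0.5, -3.1]
opening: 0.0597
```

```bash
python3 - <<'E'
from m import *
o=bot.get_obs();print(o["ee_pos"],o["tcp_rot"],[tgt(o,[.5978,-.1085,z]) for z in(.17,.075)])
E
```

```text
[0.55860386 0.05220729 0.18232043] [104.30324634  88.62710573  14.30984035] [array([0.0123, 0.0389, 0.1608]), array([0.1072, 0.0367, 0.1613])]
```

Request:
{"name": "apply_moves", "arguments": {
  "commands": [
    [0, 0.01, 0.035, 0, -1],
    [0, 0.02, 0.075, 0, -1],
    [0, 0.032, 0.115, 0, -1],
    [0, 0.039, 0.15, 0, -1],
    [0, 0.039, 0.161, 0, -1],
    [0.015, 0.039, 0.161, 0, -1],
    [0.045, 0.0385, 0.161, 0, -1],
    [0.07, 0.0375, 0.161, 0, -1],
    [0.09, 0.037, 0.161, 0, -1],
    [0.1, 0.037, 0.161, 0, -1],
    [0.105, 0.037, 0.161, 0, -1],
    [0.105, 0.037, 0.161, 0, -1]
  ]
}}

```text
time: 30.65
ee_pos: [0.5982, -0.108, 0.0777]
tcp_rot: [104.3, 88.6, 14.4]
wrist_force: [0.5, -0.1, -2.7]
opening: 0.0594
```

```bash
python3 - <<'E'
from m import *
meas(dict(shaker=(.5973,-.108)))
o=bot.get_obs();print(o["ee_pos"],o["tcp_rot"],o["wrist_force"],[tgt(o,[.5978,-.1085,z]) for z in(.073,)])
E
```

```text
scene shaker [array([ 0.5985, -0.1071]), np.float64(0.0012)] 1121
side shaker [array([ 0.5983, -0.1063]), np.float64(0.0013)] 1265
[ 0.59862797 -0.10819167  0.07859734] [102.86763365  88.54066428  12.8758409 ] [-0.13993597  0.3896735  -3.10369888] [array([ 0.0056, -0.001 ,  0.0003])]
```

Request:
{"name": "apply_moves", "arguments": {
  "commands": [
    [0.002, -0.001, 0.0012, 0, -1],
    [0.004, -0.001, 0.0012, 0, -1],
    [0.006, -0.001, 0.0012, 0, -1],
    [0.007, -0.001, 0.0012, 0, -1],
    [0.007, -0.001, 0.0012, 0, -1]
  ]
}}

```text
time: 31.25
ee_pos: [0.598, -0.1095, 0.0729]
tcp_rot: [101.3, 88.5, 11.3]
wrist_force: [-3.9, -0.1, 5.9]
opening: 0.0591
```

Request:
{"name": "apply_moves", "arguments": {
  "commands": [
    [-0.001, 0, 0, 0, 1],
    [-0.001, 0, 0, 0, 1],
    [-0.001, 0, 0, 0, 1],
    [-0.001, 0, 0, 0, 1],
    [-0.025, 0, 0, 0, 1],
    [-0.065, 0, 0, 0, 1],
    [-0.11, 0, 0, 0, 1],
    [-0.155, 0, 0, 0, 1],
    [-0.17, 0, -0.02, 0, 1],
    [-0.17, -0.02, -0.06, 0, 1],
    [-0.17, -0.04, -0.1, 0, 1],
    [-0.17, -0.06, -0.14, 0, 1]
  ]
}}

```text
time: 32.45
ee_pos: [0.5328, 0.0307, 0.2419]
tcp_rot: [101.5, 88.5, 11.4]
wrist_force: [0.3, 1.0, 0.4]
opening: 0.0854
```

```bash
python3 - <<'E'
from m import *
meas(dict(shaker=(.5973,-.108)))
o=bot.get_obs();print(o["ee_pos"],o["tcp_rot"],o["opening"],[tgt(o,[.3695,.338,z]) for z in(.23,)])
E
```

```text
scene shaker [array([ 0.5971, -0.1084]), np.float64(0.0008)] 1186
side shaker [array([ 0.5984, -0.1078]), np.float64(0.0009)] 1210
[0.53178827 0.0331475  0.24274279] [103.12094854  88.43614556  13.34869985] 0.08548300074721975 [array([ 0.0103, -0.1614, -0.3054])]
```

Request:
{"name": "apply_moves", "arguments": {
  "commands": [
    [0, -0.02, -0.04, 0, 1],
    [0, -0.042, -0.08, 0, 1],
    [0, -0.063, -0.12, 0, 1],
    [0, -0.084, -0.16, 0, 1],
    [0, -0.105, -0.2, 0, 1],
    [0, -0.127, -0.24, 0, 1],
    [0.005, -0.148, -0.28, 0, 1],
    [0.01, -0.161, -0.305, 0, 1],
    [0.01, -0.161, -0.305, 0, 1],
    [0.01, -0.161, -0.305, 0, 1]
  ]
}}

```text
time: 33.55
ee_pos: [0.3699, 0.3377, 0.2301]
tcp_rot: [102.0, 88.5, 12.3]
wrist_force: [0.4, -0.3, 0.5]
opening: 0.0854
```

```bash
python3 - <<'E'
from m import *
o=bot.get_obs();print(o["ee_pos"],o["tcp_rot"],o["opening"],[tgt(o,[.3695,.338,z]) for z in(.18,.1085)])
E
```

```text
[0.36986795 0.33770064 0.23012175] [101.96219351  88.45670114  12.26803053] 0.08543594642569721 [array([ 0.0501, -0.0017, -0.    ]), array([ 0.1216, -0.0036,  0.0004])]
```

Request:
{"name": "apply_moves", "arguments": {
  "commands": [
    [0.025, -0.001, 0, 0, 1],
    [0.06, -0.002, 0, 0, 1],
    [0.095, -0.003, 0, 0, 1],
    [0.115, -0.0035, 0, 0, 1],
    [0.1215, -0.0035, 0, 0, 1],
    [0.1215, -0.0035, 0, 0, 1],
    [0.1215, -0.0035, 0, 0, 1]
  ]
}}

```text
time: 34.25
ee_pos: [0.3705, 0.3384, 0.11]
tcp_rot: [103.7, 88.4, 14.0]
wrist_force: [-0.5, 1.1, 0.4]
opening: 0.0851
```

Request:
{"name": "apply_moves", "arguments": {
  "commands": [
    [0, 0, 0, 0, -1],
    [0, 0, 0, 0, -1],
    [0, 0, 0, 0, -1],
    [0, 0, 0, 0, -1],
    [0, 0, 0, 0, -1],
    [0, 0, 0, 0, -1],
    [0, 0, 0, 0, -1],
    [0, 0, 0, 0, -1],
    [0, 0, 0, 0, -1]
  ]
}}

```text
time: 35.15
ee_pos: [0.3705, 0.3388, 0.111]
tcp_rot: [105.4, 88.3, 15.7]
wrist_force: [-2.2, -0.0, 5.8]
opening: 0.0432
```

Request:
{"name": "apply_moves", "arguments": {
  "commands": [
    [-0.015, 0, 0, 0, -1],
    [-0.035, 0, 0, 0, -1],
    [-0.065, 0, 0, 0, -1],
    [-0.09, 0, 0, 0, -1],
    [-0.09, 0.01, 0.025, 0, -1],
    [-0.09, 0.025, 0.06, 0, -1],
    [-0.09, 0.042, 0.1, 0, -1],
    [-0.09, 0.058, 0.14, 0, -1],
    [-0.09, 0.075, 0.18, 0, -1],
    [-0.09, 0.092, 0.22, 0, -1],
    [-0.09, 0.108, 0.255, 0, -1],
    [-0.09, 0.12, 0.285, 0, -1]
  ]
}}

```text
time: 36.35
ee_pos: [0.4899, 0.0516, 0.2032]
tcp_rot: [104.9, 88.3, 15.1]
wrist_force: [0.4, 1.4, -1.7]
opening: 0.0426
```

```bash
python3 - <<'E'
from m import *
o=bot.get_obs();print(o["ee_pos"],o["tcp_rot"],[tgt(o,[.529,-.046,z]) for z in(.19,.105)])
E
```

```text
[0.48987842 0.05163457 0.2032374 ] [104.86136102  88.26032003  15.08636892] [array([0.0136, 0.0383, 0.0979]), array([0.0986, 0.0358, 0.0986])]
```

Request:
{"name": "apply_moves", "arguments": {
  "commands": [
    [0, 0.014, 0.035, 0, -1],
    [0, 0.028, 0.07, 0, -1],
    [0, 0.038, 0.095, 0, -1],
    [0.005, 0.0385, 0.098, 0, -1],
    [0.03, 0.038, 0.098, 0, -1],
    [0.06, 0.037, 0.098, 0, -1],
    [0.08, 0.036, 0.098, 0, -1],
    [0.092, 0.036, 0.0985, 0, -1],
    [0.097, 0.036, 0.0985, 0, -1],
    [0.097, 0.036, 0.0985, 0, -1]
  ]
}}

```text
time: 37.35
ee_pos: [0.5291, -0.0457, 0.1069]
tcp_rot: [104.9, 88.3, 15.2]
wrist_force: [1.0, 0.4, -1.4]
opening: 0.0428
```

```bash
python3 - <<'E'
from m import *
o=bot.get_obs();print(o["ee_pos"],o["tcp_rot"],o["wrist_force"],[tgt(o,[.529,-.046,z]) for z in(.103,)])
E
```

```text
[ 0.52911834 -0.04566387  0.10688562] [104.93725819  88.25843828  15.18260884] [ 0.97207238  0.43299899 -1.3794511 ] [array([ 0.0039, -0.0002,  0.0004])]
```

Request:
{"name": "apply_moves", "arguments": {
  "commands": [
    [0.002, 0, 0, 0, -1],
    [0.004, 0, 0, 0, -1],
    [0.0045, 0, 0, 0, -1],
    [0.0045, 0, 0, 0, -1]
  ]
}}

```text
time: 37.75
ee_pos: [0.5296, -0.0457, 0.103]
tcp_rot: [104.3, 88.2, 14.5]
wrist_force: [-1.0, 0.1, 2.8]
opening: 0.0433
```

Request:
{"name": "apply_moves", "arguments": {
  "commands": [
    [0, 0, 0, 0, 1],
    [0, 0, 0, 0, 1],
    [0, 0, 0, 0, 1],
    [0, 0, 0, 0, 1],
    [-0.02, 0, 0, 0, 1],
    [-0.06, 0, 0, 0, 1],
    [-0.1, 0, 0, 0, 1],
    [-0.13, 0, 0, 0, 1],
    [-0.13, 0.005, -0.03, 0, 1],
    [-0.13, 0.01, -0.075, 0, 1],
    [-0.13, 0.015, -0.12, 0, 1],
    [-0.13, 0.02, -0.165, 0, 1]
  ]
}}

```text
time: 38.95
ee_pos: [0.5449, 0.1199, 0.235]
tcp_rot: [104.2, 88.2, 14.5]
wrist_force: [1.4, -0.2, 0.2]
opening: 0.0852
```

```bash
python3 - <<'E'
from m import *
meas(dict(shaker=(.5973,-.108),mill=(.528,-.046),oil=(.58,.34)))
o=bot.get_obs();print(o["ee_pos"],o["tcp_rot"],o["opening"],[tgt(o,[.58,.34,z]) for z in(.235,)])
E
```

```text
scene shaker [array([ 0.5972, -0.1084]), np.float64(0.0009)] 1197
scene mill [array([ 0.5272, -0.047 ]), np.float64(0.0016)] 292
scene oil [array([0.5801, 0.3397]), np.float64(0.0007)] 1207
side shaker [array([ 0.5983, -0.1077]), np.float64(0.0009)] 1211
side mill [array([ 0.5301, -0.0454]), np.float64(0.0014)] 292
side oil [array([0.5791, 0.3403]), np.float64(0.0016)] 619
[0.54491677 0.12279192 0.23431886] [106.26183143  88.21505345  16.76778396] 0.08551053469093099 [array([ 0.0023,  0.037 , -0.2169])]
```

Mill and shaker are back within about 1 mm. Now the oil.

Request:
{"name": "apply_moves", "arguments": {
  "commands": [
    [0, 0.008, -0.045, 0, 1],
    [0, 0.016, -0.09, 0, 1],
    [0, 0.024, -0.135, 0, 1],
    [0, 0.031, -0.18, 0, 1],
    [0.002, 0.037, -0.214, 0, 1],
    [0.002, 0.037, -0.217, 0, 1],
    [0.002, 0.037, -0.217, 0, 1]
  ]
}}

```text
time: 39.75
ee_pos: [0.5799, 0.3405, 0.2345]
tcp_rot: [105.2, 88.3, 15.8]
wrist_force: [1.3, -0.0, 0.4]
opening: 0.0854
```

```bash
python3 - <<'E'
from m import *
o=bot.get_obs();print(o["ee_pos"],o["tcp_rot"],o["opening"],[tgt(o,[.58,.34,z]) for z in(.18,.1205,)])
E
```

```text
[0.57993049 0.34045149 0.23445866] [105.20408912  88.28986454  15.77924623] 0.08543527102523066 [array([ 0.0544, -0.0015,  0.0009]), array([ 0.1139, -0.0032,  0.0013])]
```

Request:
{"name": "apply_moves", "arguments": {
  "commands": [
    [0.025, -0.001, 0.001, 0, 1],
    [0.06, -0.002, 0.001, 0, 1],
    [0.09, -0.003, 0.001, 0, 1],
    [0.108, -0.003, 0.001, 0, 1],
    [0.114, -0.003, 0.001, 0, 1],
    [0.114, -0.003, 0.001, 0, 1],
    [0.114, -0.003, 0.001, 0, 1]
  ]
}}

```text
time: 40.45
ee_pos: [0.5808, 0.3399, 0.1221]
tcp_rot: [105.8, 88.2, 16.4]
wrist_force: [-0.7, -0.2, 1.0]
opening: 0.0852
```

Request:
{"name": "apply_moves", "arguments": {
  "commands": [
    [0, 0, 0, 0, -1],
    [0, 0, 0, 0, -1],
    [0, 0, 0, 0, -1],
    [0, 0, 0, 0, -1],
    [0, 0, 0, 0, -1],
    [0, 0, 0, 0, -1],
    [0, 0, 0, 0, -1],
    [0, 0, 0, 0, -1],
    [0, 0, 0, 0, -1],
    [0, 0, 0, 0, -1]
  ]
}}

```text
time: 41.45
ee_pos: [0.5807, 0.3401, 0.1226]
tcp_rot: [106.6, 88.2, 17.2]
wrist_force: [-3.0, 0.4, 5.3]
opening: 0.031
```

Request:
{"name": "apply_moves", "arguments": {
  "commands": [
    [-0.015, 0, 0, 0, -1],
    [-0.035, 0, 0, 0, -1],
    [-0.06, 0, 0, 0, -1],
    [-0.085, 0, 0, 0, -1],
    [-0.085, 0, 0.025, 0, -1],
    [-0.085, 0, 0.06, 0, -1],
    [-0.085, 0.002, 0.095, 0, -1],
    [-0.085, 0.004, 0.13, 0, -1],
    [-0.085, 0.006, 0.165, 0, -1],
    [-0.085, 0.008, 0.2, 0, -1],
    [-0.085, 0.01, 0.235, 0, -1],
    [-0.085, 0.011, 0.26, 0, -1]
  ]
}}

```text
time: 42.65
ee_pos: [0.5916, 0.0772, 0.206]
tcp_rot: [105.4, 88.2, 15.9]
wrist_force: [0.5, 0.3, -2.5]
opening: 0.0314
```

```bash
python3 - <<'E'
from m import *
o=bot.get_obs();print(o["ee_pos"],o["tcp_rot"],[tgt(o,[.5918,.021,z]) for z in(.19,.117)])
E
```

```text
[0.59160968 0.07720853 0.20602594] [105.37809527  88.16846459  15.85997752] [array([ 0.0155, -0.0008,  0.0563]), array([ 0.0885, -0.003 ,  0.057 ])]
```

Request:
{"name": "apply_moves", "arguments": {
  "commands": [
    [0, 0, 0.03, 0, -1],
    [0, 0, 0.05, 0, -1],
    [0, -0.0005, 0.0565, 0, -1],
    [0.005, -0.001, 0.0565, 0, -1],
    [0.03, -0.001, 0.0565, 0, -1],
    [0.055, -0.002, 0.057, 0, -1],
    [0.073, -0.0025, 0.057, 0, -1],
    [0.083, -0.003, 0.057, 0, -1],
    [0.087, -0.003, 0.057, 0, -1],
    [0.087, -0.003, 0.057, 0, -1]
  ]
}}

```text
time: 43.65
ee_pos: [0.5918, 0.0215, 0.1186]
tcp_rot: [105.5, 88.2, 16.0]
wrist_force: [-0.8, 0.7, -2.2]
opening: 0.031
```

```bash
python3 - <<'E'
from m import *
meas(dict(oil=(.591,.021)))
o=bot.get_obs();print(o["ee_pos"],o["tcp_rot"],o["wrist_force"],[tgt(o,[.5918,.021,z]) for z in(.1146,)])
E
```

```text
scene oil [array([0.5933, 0.022 ]), np.float64(0.0008)] 939
side oil [array([0.5937, 0.0221]), np.float64(0.0009)] 283
[0.59229446 0.02118669 0.11960609] [104.75651017  88.08216931  15.2545447 ] [-0.08383788 -0.4355906  -1.17399491] [array([ 0.005 , -0.0007,  0.0002])]
```

Request:
{"name": "apply_moves", "arguments": {
  "commands": [
    [0.002, -0.002, 0.0008, 0, -1],
    [0.004, -0.002, 0.0008, 0, -1],
    [0.005, -0.002, 0.0008, 0, -1],
    [0.0055, -0.002, 0.0008, 0, -1],
    [0.0055, -0.002, 0.0008, 0, -1]
  ]
}}

```text
time: 44.25
ee_pos: [0.5908, 0.0204, 0.1153]
tcp_rot: [104.3, 88.0, 14.7]
wrist_force: [-1.1, 0.3, 5.0]
opening: 0.0308
```

Contact. I release, rise, then back away towards the arm's side.

Request:
{"name": "apply_moves", "arguments": {
  "commands": [
    [0, 0, 0, 0, 1],
    [0, 0, 0, 0, 1],
    [0, 0, 0, 0, 1],
    [0, 0, 0, 0, 1],
    [-0.02, 0, 0, 0, 1],
    [-0.06, 0, 0, 0, 1],
    [-0.1, 0, 0, 0, 1],
    [-0.14, 0, 0, 0, 1],
    [-0.15, -0.03, -0.03, 0, 1],
    [-0.15, -0.07, -0.06, 0, 1],
    [-0.15, -0.1, -0.09, 0, 1],
    [-0.15, -0.1, -0.09, 0, 1]
  ]
}}

```text
time: 45.45
ee_pos: [0.4824, 0.1106, 0.2636]
tcp_rot: [105.4, 87.9, 16.0]
wrist_force: [-0.1, 0.6, 0.6]
opening: 0.085
```

```bash
python3 - <<'E'
from m import *
meas(dict(shaker=(.5973,-.108),mill=(.528,-.046),oil=(.591,.021),salt=(.5126,-.3242)))
o=bot.get_obs();print(o["ee_pos"],o["opening"])
a=cams.camera("scene")["frame"];b=cams.camera("side")["frame"]
cv2.imwrite("pics/f.png",cv2.hconcat([cv2.resize(a,(400,300)),cv2.resize(b,(400,300))]))
E
```

```text
scene shaker [array([ 0.5971, -0.1085]), np.float64(0.0009)] 1188
scene mill [array([ 0.5271, -0.0472]), np.float64(0.0014)] 289
scene oil [array([0.5933, 0.0212]), np.float64(0.0008)] 960
scene salt [array([ 0.5122, -0.3244]), np.float64(0.0011)] 239
side shaker [array([ 0.5982, -0.1078]), np.float64(0.0008)] 1210
side mill [array([ 0.5301, -0.0454]), np.float64(0.0016)] 298
side oil [array([0.5935, 0.0215]), np.float64(0.0009)] 275
side salt [array([ 0.5134, -0.3238]), np.float64(0.0007)] 377
[0.48476438 0.10876006 0.26300462] 0.0852165153709253
```

View pics/f.png

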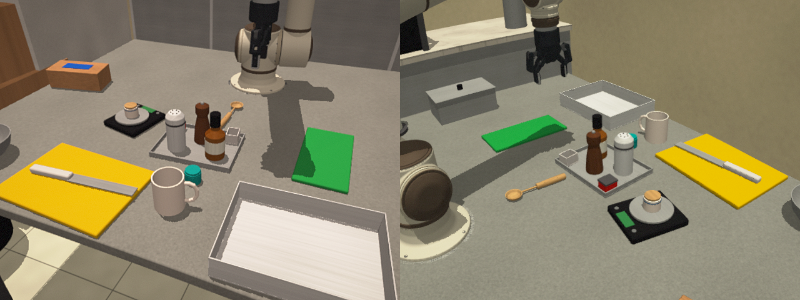

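The final view shows the oil (215,145), mill (202,120) and shaker (176,130) upright in the tray, the salt on the scale (130,110), the board empty and the gripper clear. I hand in.

```bash
python3 -c "
from workcell import bot
print(bot.job_done())"
```

```text
the job is handed in; nothing more can be done
None
```

The job is done as asked and handed in at about 46 s of the 141 s allowed. I cleared the oil, mill and shaker onto the green board and let go of them. I then stood the salt pot on the scale, and after that put each of the three back in the tray.

The last checks, from the scene and side cameras:
- **Salt:** it did not move while the others were cleared, and it now stands within about 1 mm of the platform's centre.
- **Shaker and mill:** both are back about 1 mm from where they stood (one side-camera fit of the mill shows 1.4 mm).
- **Oil:** it is about 2–3 mm off its first spot in x, which I left as it was.
- **Everything else:** all containers look upright, the board is empty and the gripper was open and clear. I never touched the sugar-packet box, though I judged it only by eye at the end and did not measure it again.

The tool drifted to about 2° of tilt by the end. That tipped the oil slightly in the grip and is probably why it was set down off its spot. No wrist force I read was above about 10 N.

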